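# Third hand: butt the gable wall against the sprung gluing fence

## Task

Be my third hand: gripping the soft board gently, lift the gable wall (the panel with the peaked top) straight up out of the rack, carry it upright to the gluing jig, and with its lower edge a few millimetres above the base board or resting lightly on it, press its end squarely against the sprung fence, midway between the two windows, with a steady push of about 8 newtons. Keep that push steady for three seconds and finish still gripping and pressing, without letting go, so that I can pin it. Never push it on the jig harder than 20 newtons, touch the jig with nothing but the panel, and leave everything else where it is.

Things in the scene. Friction and masses are not known exactly. Their poses are not given: they have to be found in the camera images.
- gable: gable wall of a model house, the only panel with a peaked top: white board 100 long (its x), 10 thick (its y), 55 high at both straight ends, rising to a ridge 84 high in the middle; 40 to 85 g, upright, both ends alike. Origin: centre of its underside. Soft: a grip of 30 N is plenty, over 60 N at a finger dents it
- rack: low fixed wooden rack in which the three panels stand, base 140 (x) x 190 (y) x 10 high, with three slots along its x axis, 65 apart (y = -65, 0, +65), each 13 wide between strips that rise 18 above the base; panels lift straight up out. Origin: centre of its underside
- jig: fixed gluing jig: plywood base board 210 (x, -85 to +125) x 200 (y) x 12 thick, the sprung fence standing on it, behind it a back block at x = +100 to +122, 62 high over the table. +x is the pressing direction. Origin: underside of the board, 30 in front of the fence's face at rest, midway across
- fence (a joint): how far the fence is pushed back along the jig's +x, 0 (free) to 0.030 m (end stop); its spring pushes back with 500 N per m: 0.016 m is 8 N. It returns when let go
- fence_mark (a point): point on the fence's front face, midway between its two windows, level with the top of the base board; moves with the fence. Axes as the jig's: +x into the fence, z up. The fence is the model's long white wall: upright plate 180 wide (y), 69 high, 12 thick, windows centred 58 either side of this point; at rest its face is 30 ahead (+x) of the jig's origin
- plain_panel: rectangular white panel 100 long, 10 thick, 62 high, upright in a rack slot; origin: centre of its underside
- door_panel: white panel 100 long, 10 thick, 72 high with a doorway 36 wide and 50 high cut in it, upright in a rack slot; origin: centre of its underside
- glue: white glue bottle, 44 across, 120 high; origin: centre of its underside
- paint_jar: low brown jar, 56 across, 60 high; origin: centre of its underside
- brush_cup: glass cup of brushes, 72 across, 90 high, brushes to about 190; origin: centre of its underside
- offcut: wood offcut 70 x 28 x 20 lying flat; origin: centre of its underside
- brush: paint brush lying on the mat, about 200 long; origin on its underside
Things that resemble listed ones, but are neither listed nor needed, are in the scene too. Leave any black or green look-alike of the gable alone.

How it is judged (in metres and radians):
On the way, in this order (a step that is already met when the one before it is completed fails the run):
1. the gable wall is lifted out of the rack in the fingers (height (world z) of gable above 0.033 m and contact force between the fingers and gable above 2 N), for 0.1 s.
2. the gable wall is pressed squarely on the fence, within the force band, for two seconds (value of joint fence between 0.009 and 0.025 m and contact force between gable and jig between 4.5 and 15 N and x of gable in the frame of fence_mark between -0.056 and -0.044 m and y of gable in the frame of fence_mark between -0.009 and 0.009 m and z of gable in the frame of fence_mark between -0.004 and 0.01 m and angle between the x axis of gable and the x axis of fence_mark, either way round below 0.12 rad and angle between gable's own z axis and vertical below 0.12 rad and contact force between the fingers and gable above 2 N and contact force between each of the arm, the fingers and jig below 0.5 N), for 2 s.
At the end, for the whole second after the job is handed in: Gripped and pressed on the fence: fence back 9-25 mm, panel on jig 4.5-15 N, panel end within 6 mm of the fence face and 9 mm of midway between the windows, lower edge at most 10 mm above the base board, square and upright to 0.12 rad, robot not touching the jig (all of step 2); the arm keeps its last pose, push and grip.
It fails at once if the gable wall is pushed on the jig with more than 20 N (contact force between gable and jig above 20 N).
It fails at once if the soft gable wall is squeezed with more than 60 N at each finger (120 N in all) (contact force between the fingers and gable above 120 N).
It fails at once if the robot touches the jig itself (contact force between any of the arm, the fingers and jig above 2 N).
It fails at once if something else is moved (distance of any of plain_panel, door_panel, glue, paint_jar, brush_cup, offcut, brush from where it was at the start of the episode above 0.02 m).
It also fails if it takes over 51 s, if anything falls off the work surface, if the arm or the gripper's body presses on something with over 40 N, if the wrist force passes 120 N, or if a joint passes its speed limit or range.

## Robot

A 6-joint arm with a two-finger parallel gripper is mounted at the origin on the work surface. World frame = base frame: x ahead of the robot, y to its left, z up, the work surface at z = 0. Lengths are in m, angles in degrees, forces in N, time in s.
With the tool pointing down it reaches from about 0.35 to 0.875 m from the base axis. Payload 4.2 kg.
Tool frame: the origin (TCP) lies midway between the tips of the shut fingers; the grasp point (between the pads) lies 19 mm behind it; z points along the fingers, y is the line along which they close (so a half turn about z gives the same grasp; the last joint's range is limited). The gripper opens to 87 mm and grips with 3 to 60 N. Pads are 19 mm wide; open, the fingers measure 117 mm over their backs; the gripper's body (75 mm by 190 mm) begins 51 mm behind the grasp point.
Start: joints at [-55.485, 22.042, 0.453, 0, -68.411, -14.817], TCP at [0.211, -0.588, 0.191] pointing down, gripper open.
Joint ranges: [-179.83, 179.83], [-69.29, 118.12], [-61.27, 80.66], [-181.25, 117.63], [-171.15, -9.14], [-177.46, 177.46]. Speed limits (degrees/s): [159.86, 159.86, 180, 180, 180, 180].

## Interface

Orientations are given as a 3x3 rotation matrix whose columns are the frame's x, y, z axes.
In Python, from station import * gives the robot as it stands. The module is installed in compiled form; this text tells all that it offers.
- The arm moves only by the tool servo_tool, never from a script. Its argument "deltas" is a list of rows, each an object of numbers: "tx", "ty", "tz": the shift along the tool's x, y, z in mm; "ax", "ay", "az": the turn, a rotation vector about the tool's x, y, z in rad; "claw": the finger opening in mm, from 0 to 87. In form: [{"tx": .., "ty": .., "tz": .., "ax": .., "ay": .., "az": .., "claw": ..}, ...]. A call has 1 to 12 rows; each row is the pose to reach, as a shift and turn from the pose commanded when the call began, along the tool's axes at that moment; what a row does not reach only later rows make up. A row lasts 1/12 s, in which the tool goes at most 41.7 mm and 7.16 degrees, less where a joint would pass 70% of its speed; a pose out of reach is approached as far as the arm can. A call with a gripper value outside its range is refused whole. The fingers move at their own pace and stop on an object; the grip force is fixed at half the most. Time passes only in rows, so rows that repeat a pose let the fingers close. It gives the time, the measured TCP pose, the force, the opening and the grip force at its end, in the units of the state.
- sense(): the state, without advancing time (a new reading comes with each control period).
- capture(name): name is "side" or "top" or "wrist"; returns the picture (400x640x3 uint8, blue, green, red); there is no depth.
- calibration(name): a dict with "fx", "fy", "cx", "cy" (pixels), "cam_to_world" (4x4, takes a point from camera to world coordinates); the wrist camera has in their place "hand_eye" (4x4, takes a point from camera to tool coordinates, whose origin is the TCP and whose axes are the flange's). Camera axes: x right, y down, z forward; pixel columns grow to the right and rows downward; lengths in m; the calibration is good to about 2 mm. A picture is of the moment at which its call begins: read the wrist's pose just before it. calibration takes no time and is no camera call.
- finish_job(): hands the job in; it is judged then, once.
Trained networks look in the newest picture that a camera, given by its name, has taken for a name from the list of things; names that differ only in an ending like _2 or _b are one class to them, and where a whole thing is asked for, a point or a joint stands for the part that bears it (a point fixed in the world has none). Each returns a list of dicts, best first, with "confidence" (0 to 1); they miss things now and then, are a little off and sometimes report something else, mostly with a low value. They report only what shows in the picture. A call takes as long as a camera call. They do not tell look-alikes from the thing itself.
- recognise(label, camera): "xyz" ([x, y, z] in m, in the coordinates of the camera as it stood for that picture, good to about 4 mm: the middle of the surface that is visible of it).
- trace(label, camera): "mask" (400x640 bool, what is visible of it).
The state is a dict: "time_s": time; "joints": joint angles; "joint_velocities": joint speeds; "effort": joint torques, N m; "tcp_pos": TCP position; "ee_rot": TCP orientation; "wrist_force": force on the tool from outside, world axes, zero at the start; "moment": the same for the moment, N m; "gripper_width": opening from 0.0 (shut) to 1.0 (fully open); "gripper_force": force on a finger pad.
Only numpy, scipy, OpenCV 4.12 (cv2) and the standard library are available. Lean on these libraries where they do the work, as an engineer would, in place of code of your own. Each camera call takes 0.05 s, during which the arm holds its last target. There are 200 camera calls.

## Working session

There is one attempt and no reset: what is moved stays moved. The work goes in short steps, Python scripts to look and compute and a tool call to move; the robot and the scene stay as the last step left them, time stands still between calls to the robot, and variables do not carry over. Pictures are saved under pics/ and viewed, at most 10 in all, crops included, and the job is handed in when it is done.

Besides the shell and the picture viewer there is one more tool, called after ">>>" in YAML: its name, and indented under it one key for each argument. servo_tool: Moves the arm, as the interface text tells. Its arguments: {"type":"object","properties":{"deltas":{"type":"array","items":{"type":"object","properties":{"tx":{"type":"number"},"ty":{"type":"number"},"tz":{"type":"number"},"ax":{"type":"number"},"ay":{"type":"number"},"az":{"type":"number"},"claw":{"type":"number"}}}}},"required":["deltas"]}

```bash
mkdir -p pics; cat > h.py <<'E'
from station import *
import numpy as np, cv2
def ray(cam,u,v,z):
    c=calibration(cam);T=np.array(c["cam_to_world"])
    d=T[:3,:3]@np.array([(u-c["cx"])/c["fx"],(v-c["cy"])/c["fy"],1.]);o=T[:3,3]
    return o+d*(z-o[2])/d[2]
def proj(cam,p):
    c=calibration(cam);T=np.linalg.inv(np.array(c["cam_to_world"]));q=T[:3,:3]@np.array(p)+T[:3,3]
    return c["fx"]*q[0]/q[2]+c["cx"],c["fy"]*q[1]/q[2]+c["cy"]
E
python3 - <<'E'
from h import *
s=sense();print(s["time_s"],s["tcp_pos"],np.round(s["ee_rot"],3).tolist())
for cam in("top","side"):
    im=capture(cam);cv2.imwrite(f"pics/{cam}0.png",im)
    T=np.array(calibration(cam)["cam_to_world"]);print(cam,T.round(3).tolist(),calibration(cam)["fx"])
    for l in("gable","rack","jig","fence","plain_panel","door_panel"):
        for r in recognise(l,cam)[:4]:
            p=T[:3,:3]@np.array(r["xyz"])+T[:3,3];print(l,round(r["confidence"],2),p.round(3),np.round(proj(cam,p)))
E
```

```text
0.0 [ 0.21048081 -0.58779174  0.18957663] [[-0.942, -0.337, -0.001], [-0.337, 0.942, 0.002], [0.0, 0.002, -1.0]]
top [[0.02, -0.994, 0.111, 0.306], [-1.0, -0.019, 0.013, 0.0], [-0.011, -0.111, -0.994, 1.338], [0.0, 0.0, 0.0, 1.0]] 487.24718151787545
gable 0.72 [0.438 0.175 0.071] [255. 203.]
gable 0.67 [0.197 0.29  0.058] [208. 295.]
gable 0.62 [0.672 0.371 0.049] [188. 117.]
rack 0.95 [0.497 0.198 0.009] [251. 184.]
jig 0.73 [ 0.47  -0.214  0.012] [400. 196.]
fence 0.9 [ 0.461 -0.217  0.08 ] [406. 197.]
plain_panel 0.69 [0.565 0.21  0.068] [244. 155.]
door_panel 0.8 [0.503 0.198 0.083] [246. 178.]
side [[-0.805, -0.327, 0.495, -0.183], [-0.593, 0.442, -0.673, 0.856], [0.001, -0.835, -0.55, 0.729], [0.0, 0.0, 0.0, 1.0]] 392.4341325643358
gable 0.78 [0.193 0.305 0.048] [324. 283.]
gable 0.7 [0.431 0.186 0.057] [280. 220.]
gable 0.55 [0.558 0.012 0.038] [285. 186.]
rack 0.92 [0.476 0.227 0.009] [260. 235.]
jig 0.56 [ 0.451 -0.182  0.011] [343. 179.]
fence 0.86 [ 0.45  -0.195  0.063] [346. 165.]
plain_panel 0.82 [0.561 0.223 0.056] [238. 211.]
door_panel 0.72 [0.495 0.216 0.064] [256. 215.]
```

View pics/top0.png

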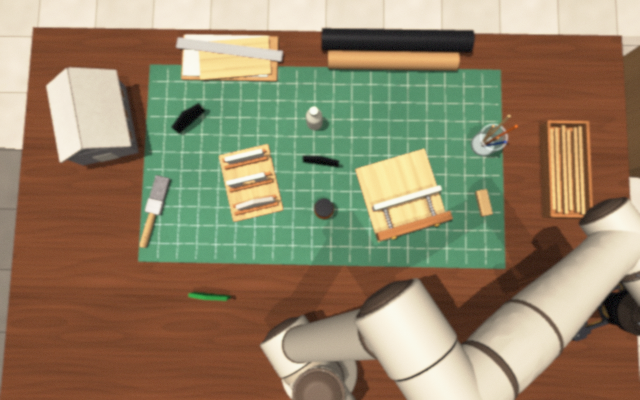

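View pics/side0.png

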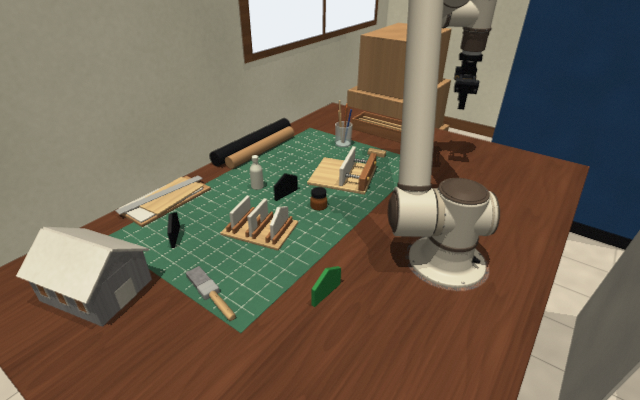

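Candidates for the gable: the white panel in the rack (top 255,203 / side 280,220), black look-alikes (top 188,117 and 321,160) and a green one (top 208,296). I choose the white one in the rack. The jig (top 400,195) has its back block on the robot side, so it presses toward the robot. Next is a close crop and measurements.

```bash
python3 - <<'E'
from h import *
im=cv2.imread("pics/side0.png");a=cv2.resize(im[185:255,210:310],(800,560),interpolation=cv2.INTER_CUBIC)
cv2.imwrite("pics/crop.png",a)
capture("top")
for l,z in(("gable",.08),("door_panel",.08),("plain_panel",.072),("rack",.015),("fence",.081),("jig",.012)):
    for t in trace(l,"top")[:1]:
        v,u=np.nonzero(t["mask"]);P=np.array([ray("top",a,b,z)[:2] for a,b in zip(u,v)],np.float32)*1000
        print(l,t["confidence"],[np.round(q,1).tolist() if not np.isscalar(q) else round(q,1) for q in cv2.minAreaRect(P)],cv2.boxPoints(cv2.minAreaRect(P)).round().tolist())
E
```

```text
gable 0.76 [[554.1, 6.5], [93.4, 22.7], 84.2] [[538.0, -39.0], [561.0, -41.0], [570.0, 52.0], [548.0, 54.0]]
door_panel 0.82 [[497.4, 199.9], [20.3, 101.4], 14.6] [[475.0, 246.0], [500.0, 148.0], [520.0, 153.0], [494.0, 251.0]]
rack 0.9 [[500.7, 198.8], [189.8, 139.5], 15.2] [[391.0, 241.0], [427.0, 107.0], [611.0, 156.0], [574.0, 291.0]]
fence 0.8 [[457.8, -215.4], [14.7, 180.4], 17.3] [[424.0, -132.0], [478.0, -304.0], [492.0, -299.0], [438.0, -127.0]]Traceback (most recent call last):
  File "<stdin>", line 7, in <module>
  File "h.py", line 4, in ray
    c=calibration(cam);T=np.array(c["cam_to_world"])
ValueError: time passes only in moves, steps and waits
```

View pics/crop.png

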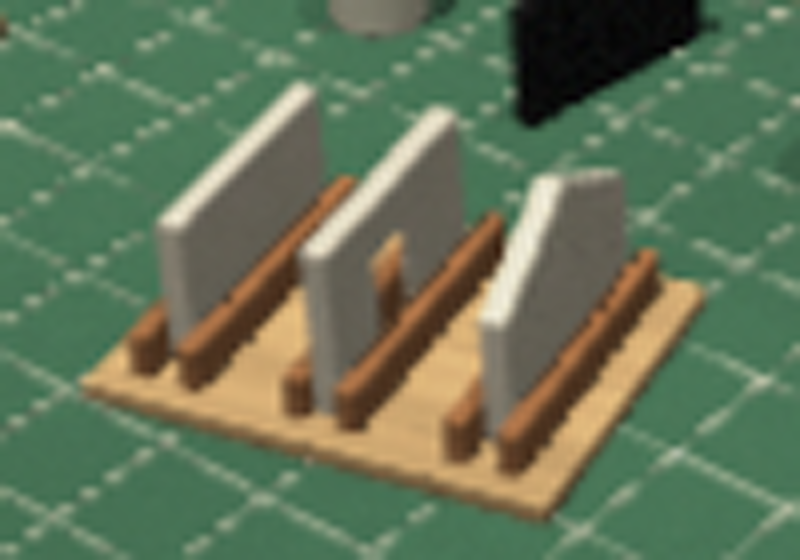

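The crop shows the peaked panel is the nearest-to-robot one (crop 555,300). The other two are the plain and doorway panels. Now I'll move over the jig for a wrist look.

>>> servo_tool:
  deltas:
    - {"tx":-30,"ty":22,"tz":-20,"claw":87}
    - {"tx":-65,"ty":50,"tz":-40,"claw":87}
    - {"tx":-95,"ty":70,"tz":-60,"claw":87}
    - {"tx":-125,"ty":92,"tz":-75,"claw":87}
    - {"tx":-155,"ty":115,"tz":-90,"claw":60}
    - {"tx":-190,"ty":140,"tz":-105,"claw":60}
    - {"tx":-220,"ty":162,"tz":-120,"claw":50}
    - {"tx":-250,"ty":185,"tz":-135,"claw":40}
    - {"tx":-280,"ty":207,"tz":-145,"claw":40}
    - {"tx":-310,"ty":230,"tz":-155,"claw":40}
    - {"tx":-345,"ty":255,"tz":-160,"claw":40}
    - {"tx":-375,"ty":278,"tz":-160,"claw":40}

```text
schema error: expected keys tx, ty, tz, ax, ay, az, claw
```

```bash
cat >> h.py <<'E'
def wcam():
    s=sense();im=capture("wrist");c=calibration("wrist");T=np.eye(4);T[:3,:3]=s["ee_rot"];T[:3,3]=s["tcp_pos"]
    return im,c,T@np.array(c["hand_eye"])
def wray(c,T,uv,z):
    uv=np.asarray(uv,float);d=np.c_[(uv[:,0]-c["cx"])/c["fx"],(uv[:,1]-c["cy"])/c["fy"],np.ones(len(uv))]@T[:3,:3].T
    return T[:3,3]+d*((z-T[2,3])/d[:,2])[:,None]
def wproj(c,T,P):
    q=(np.asarray(P,float)-T[:3,3])@T[:3,:3];return np.c_[c["fx"]*q[:,0]/q[:,2]+c["cx"],c["fy"]*q[:,1]/q[:,2]+c["cy"]]
E
python3 - <<'E'
from h import *
im,c,T=wcam();s=sense();print(s["time_s"],s["tcp_pos"],s["joints"],s["wrist_force"]);print(np.round(c["hand_eye"],3).tolist(),c["fx"])
cv2.imwrite("pics/w1.png",im)
for l in("fence","jig"):
    for r in recognise(l,"wrist")[:1]: print(l,r["confidence"],(T[:3,:3]@r["xyz"]+T[:3,3]).round(3))
# overlay model from top-view estimate
for yaw,F in((17.3,(463.5,-213.6)),):
    a=np.radians(yaw);X=np.array([-np.cos(a),-np.sin(a)]);Y=np.array([np.sin(a),-np.cos(a)])
    def W(x,y,z): return [*(np.array(F)/1000+x*X+y*Y),z]
    for col,pts in(((0,0,255),[W(0,-.09,.081),W(0,.09,.081),W(.012,.09,.081),W(.012,-.09,.081)]),((255,0,0),[W(-.115,-.1,.012),W(-.115,.1,.012),W(.095,.1,.012),W(.095,-.1,.012)]),((0,255,255),[W(.07,-.1,.062),W(.07,.1,.062),W(.092,.1,.062),W(.092,-.1,.062)])):
        cv2.polylines(im,[wproj(c,T,pts).round().astype(int)],True,col,1)
cv2.imwrite("pics/w1o.png",im)
E
```

```text
1.1 [ 0.21066809 -0.58840953  0.19066308] [-5.54863647e+01  2.20412066e+01  4.53416296e-01  1.00662528e-03
 -6.84115869e+01 -1.48155576e+01] [-0.53249184  0.59406367 -0.17981   ]
[[0.0, -0.968, -0.253, 0.068], [1.0, 0.0, 0.0, 0.0], [-0.0, -0.253, 0.968, -0.194], [0.0, 0.0, 0.0, 1.0]] 317.65781990841623
```

View pics/w1o.png

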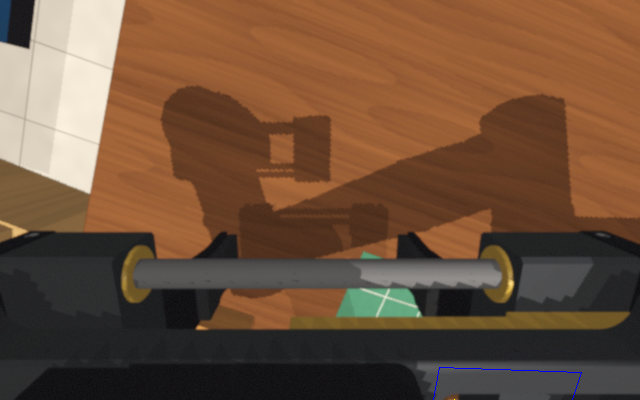

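The picture is still from the start pose, because the move was refused for missing keys. The fingers hide rows above 230, so targets must lie toward tool +x. Moving again with all keys.

>>> servo_tool:
  deltas:
    - {"tx":-30,"ty":18,"tz":-20,"ax":0,"ay":0,"az":0,"claw":40}
    - {"tx":-62,"ty":37,"tz":-40,"ax":0,"ay":0,"az":0,"claw":40}
    - {"tx":-94,"ty":56,"tz":-60,"ax":0,"ay":0,"az":0,"claw":40}
    - {"tx":-127,"ty":75,"tz":-75,"ax":0,"ay":0,"az":0,"claw":40}
    - {"tx":-160,"ty":95,"tz":-90,"ax":0,"ay":0,"az":0,"claw":40}
    - {"tx":-193,"ty":114,"tz":-105,"ax":0,"ay":0,"az":0,"claw":40}
    - {"tx":-226,"ty":134,"tz":-120,"ax":0,"ay":0,"az":0,"claw":40}
    - {"tx":-259,"ty":153,"tz":-130,"ax":0,"ay":0,"az":0,"claw":40}
    - {"tx":-292,"ty":173,"tz":-140,"ax":0,"ay":0,"az":0,"claw":40}
    - {"tx":-326,"ty":193,"tz":-140,"ax":0,"ay":0,"az":0,"claw":40}
    - {"tx":-360,"ty":213,"tz":-140,"ax":0,"ay":0,"az":0,"claw":40}
    - {"tx":-394,"ty":233,"tz":-140,"ax":0,"ay":0,"az":0,"claw":40}

```text
time_s: 2.2
tcp_pos: [0.504, -0.2345, 0.3313]
ee_rot: [[-0.941, -0.337, 0.001], [-0.337, 0.941, -0.0], [-0.001, -0.001, -1.0]]
wrist_force: [0.9, -1.5, 0.0]
gripper_width: 0.461
gripper_force: 0.0
```

>>> servo_tool:
  deltas:
    - {"tx":-25,"ty":15,"tz":0,"ax":0,"ay":0,"az":0,"claw":40}
    - {"tx":-51,"ty":31,"tz":0,"ax":0,"ay":0,"az":0,"claw":40}
    - {"tx":-51,"ty":31,"tz":0,"ax":0,"ay":0,"az":0,"claw":40}
    - {"tx":-51,"ty":31,"tz":0,"ax":0,"ay":0,"az":0,"claw":40}

```text
time_s: 2.53
tcp_pos: [0.5413, -0.1886, 0.3301]
ee_rot: [[-0.941, -0.34, -0.001], [-0.34, 0.941, 0.0], [0.001, 0.0, -1.0]]
wrist_force: [0.1, 0.2, -0.4]
gripper_width: 0.462
gripper_force: 0.0
```

```bash
cat > jig.py <<'E'
import sys
from h import *
im,c,T=wcam();s=sense();print(s["time_s"],s["tcp_pos"],np.round(s["joints"],1),s["wrist_force"],s["gripper_width"])
r=recognise("fence","wrist");print([(q["confidence"],(T[:3,:3]@q["xyz"]+T[:3,3]).round(3)) for q in r[:1]])
cv2.imwrite("pics/w2.png",im)
np.savez("w2.npz",T=T,fx=c["fx"],fy=c["fy"],cx=c["cx"],cy=c["cy"])
a=np.radians(17.3);F=(.4635,-.2136);X=np.array([-np.cos(a),-np.sin(a)]);Y=np.array([np.sin(a),-np.cos(a)])
def W(x,y,z): return [*(np.array(F)+x*X+y*Y),z]
for col,pts in(((0,0,255),[W(0,-.09,.081),W(0,.09,.081),W(.012,.09,.081),W(.012,-.09,.081)]),((255,0,0),[W(-.115,-.1,.012),W(-.115,.1,.012),W(.095,.1,.012),W(.095,-.1,.012)]),((0,255,255),[W(.07,-.1,.062),W(.07,.1,.062),W(.092,.1,.062),W(.092,-.1,.062)])):
    cv2.polylines(im,[wproj(c,T,pts).round().astype(int)],True,col,1)
cv2.imwrite("pics/w2o.png",im)
E
python3 jig.py
```

```text
2.5833 [ 0.54068966 -0.18955847  0.33044958] [ -3.1  13.4   7.7   0.  -84.4 -67.1] [-0.35454024 -0.48873335 -0.11685828] 0.4616172326622928
[(0.74, array([ 0.461, -0.223,  0.08 ]))]
```

View pics/w2o.png

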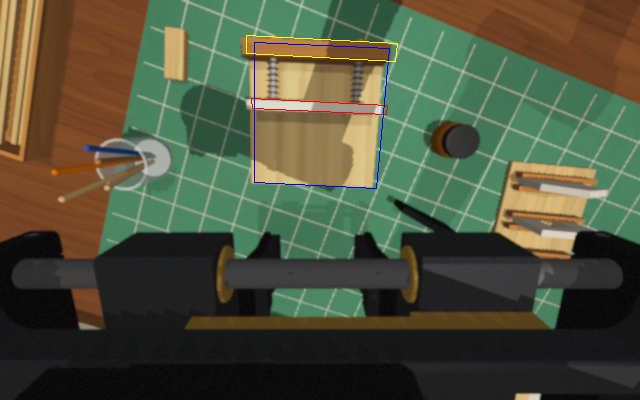

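The overlay lands within a few pixels on the real fence (317,105), board and back block (320,45). I'll refine it numerically and head on to the rack.

```bash
python3 - <<'E'
from h import *
im,c,T=wcam()
m=trace("fence","wrist")[0]["mask"];b=trace("jig","wrist");print(len(b))
im2=im.copy()
hsv=cv2.cvtColor(im,cv2.COLOR_BGR2HSV)
w=((hsv[...,1]<60)&(hsv[...,2]>110));w[:, :235]=0;w[:,400:]=0;w[:85]=0;w[130:]=0
n,l,st,_=cv2.connectedComponentsWithStats(w.astype(np.uint8));k=1+np.argmax(st[1:,4]);w=l==k
for nm,mm in(("trace",m),("thr",w)):
    v,u=np.nonzero(mm);P=(wray(c,T,np.c_[u,v],.081)[:,:2]*1000).astype(np.float32);r=cv2.minAreaRect(P);print(nm,len(u),r)
if b:
    v,u=np.nonzero(b[0]["mask"]);P=(wray(c,T,np.c_[u,v],.012)[:,:2]*1000).astype(np.float32);print("jig",cv2.minAreaRect(P),(u.min(),u.max(),v.min(),v.max()))
im2[w]=(0,0,255)
cv2.imwrite("pics/w2z.png",np.vstack([cv2.resize(x[30:120,230:410],(800,400),interpolation=cv2.INTER_NEAREST) for x in(im,im2)])[:,:800][0:600] if 0 else np.vstack([cv2.resize(x[80:125,230:410],(800,200),interpolation=cv2.INTER_NEAREST) for x in(im,im2)]))
E
```

```text
1
trace 1386 ((461.4327392578125, -222.00344848632812), (14.952262878417969, 179.68861389160156), 18.145116806030273)
thr 1624 ((452.9688720703125, -219.0611114501953), (34.684993743896484, 221.81576538085938), 14.983014106750488)
jig ((470.5892333984375, -220.5474853515625), (220.6776123046875, 218.65419006347656), 17.41670036315918) (np.int64(242), np.int64(390), np.int64(36), np.int64(187))
```

View pics/w2z.png

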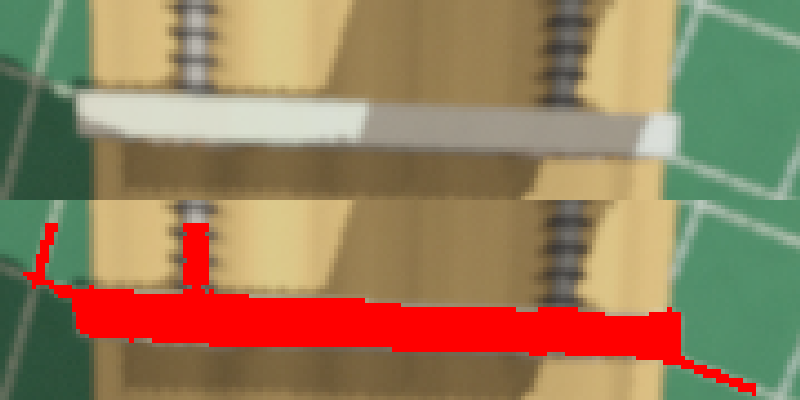

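The trace is a clean 180 mm × 15 mm rectangle, so the fence top is at z = 81 mm and the yaw about 17.7°. Now over the rack for a close look at the gable.

>>> servo_tool:
  deltas:
    - {"tx":-3,"ty":37,"tz":0,"ax":0,"ay":0,"az":-0.12,"claw":40}
    - {"tx":-6,"ty":75,"tz":0,"ax":0,"ay":0,"az":-0.24,"claw":40}
    - {"tx":-9,"ty":113,"tz":0,"ax":0,"ay":0,"az":-0.36,"claw":40}
    - {"tx":-12,"ty":151,"tz":0,"ax":0,"ay":0,"az":-0.48,"claw":40}
    - {"tx":-15,"ty":189,"tz":0,"ax":0,"ay":0,"az":-0.6,"claw":40}
    - {"tx":-18,"ty":227,"tz":0,"ax":0,"ay":0,"az":-0.72,"claw":40}
    - {"tx":-21,"ty":265,"tz":0,"ax":0,"ay":0,"az":-0.84,"claw":40}
    - {"tx":-24,"ty":303,"tz":0,"ax":0,"ay":0,"az":-0.96,"claw":40}
    - {"tx":-27,"ty":341,"tz":0,"ax":0,"ay":0,"az":-1.08,"claw":40}
    - {"tx":-30,"ty":379,"tz":0,"ax":0,"ay":0,"az":-1.2,"claw":40}
    - {"tx":-33,"ty":417,"tz":0,"ax":0,"ay":0,"az":-1.32,"claw":40}
    - {"tx":-36,"ty":455,"tz":0,"ax":0,"ay":0,"az":-1.44,"claw":40}

```text
time_s: 3.78
tcp_pos: [0.4205, 0.2513, 0.3314]
ee_rot: [[0.216, -0.976, 0.001], [-0.976, -0.216, 0.001], [-0.001, -0.001, -1.0]]
wrist_force: [0.9, -0.7, -0.8]
gripper_width: 0.457
gripper_force: 0.0
```

>>> servo_tool:
  deltas:
    - {"tx":0,"ty":0,"tz":0,"ax":0,"ay":0,"az":-0.05,"claw":40}
    - {"tx":0,"ty":0,"tz":0,"ax":0,"ay":0,"az":-0.05,"claw":40}
    - {"tx":0,"ty":0,"tz":0,"ax":0,"ay":0,"az":-0.05,"claw":40}

```text
time_s: 4.03
tcp_pos: [0.4212, 0.2501, 0.3308]
ee_rot: [[0.258, -0.966, 0.0], [-0.966, -0.258, -0.0], [0.0, -0.0, -1.0]]
wrist_force: [-0.5, 0.2, 0.6]
gripper_width: 0.463
gripper_force: 0.0
```

```bash
python3 - <<'E'
from h import *
im,c,T=wcam();s=sense();print(s["time_s"],s["tcp_pos"],np.round(s["joints"],1),s["ee_rot"].round(3).tolist())
for l,z in(("gable",.094),("door_panel",.082),("plain_panel",.072),("rack",.01)):
    t=trace(l,"wrist")
    for q in t[:2]:
        v,u=np.nonzero(q["mask"]);P=(wray(c,T,np.c_[u,v],z)[:,:2]*1000).astype(np.float32);print(l,round(q["confidence"],2),cv2.minAreaRect(P),(u.mean(),v.mean()))
    for q in recognise(l,"wrist")[:2]:print("   ",(T[:3,:3]@q["xyz"]+T[:3,3]).round(3))
a=np.radians(15.2);R=np.array([.5007,.1988]);Y=np.array([np.cos(a),np.sin(a)]);X=np.array([np.sin(a),-np.cos(a)])
for y,h,col in((-.065,.055,(0,0,255)),(0,.072,(255,0,0)),(.065,.062,(255,0,255))):
    pts=[[*(R+i*X+(y+j)*Y),.01+h] for i,j in((-.05,-.005),(-.05,.005),(.05,.005),(.05,-.005))]
    cv2.polylines(im,[wproj(c,T,pts).round().astype(int)],True,col,1)
cv2.imwrite("pics/w3.png",im)
E
```

```text
4.0833 [0.42141157 0.24964705 0.33092584] [ 49.7   4.5  -2.9   0.  -82.6 -34.8] [[0.257, -0.966, 0.0], [-0.966, -0.257, 0.0], [-0.0, -0.0, -1.0]]
gable 0.96 ((220.31536865234375, 261.34197998046875), (56.107177734375, 44.026771545410156), 88.90190124511719) (np.float64(450.5451647183847), np.float64(215.96811902231667))
gable 0.9 ((441.294921875, 178.26821899414062), (9.321206092834473, 93.18080139160156), 14.795040130615234) (np.float64(316.49559082892415), np.float64(114.13227513227513))
    [0.441 0.177 0.081]
    [0.2   0.272 0.037]
door_panel 0.59 ((498.0745544433594, 201.427734375), (16.936996459960938, 96.82170104980469), 13.929011344909668) (np.float64(270.82447466007415), np.float64(120.68603213844253))
    [0.506 0.202 0.081]
    [0.443 0.176 0.081]
plain_panel 0.62 ((561.11572265625, 209.34190368652344), (22.53971290588379, 96.59976959228516), 14.267501831054688) (np.float64(226.3234501347709), np.float64(113.65318957771788))
    [0.566 0.213 0.07 ]
rack 0.96 ((503.6109313964844, 198.61721801757812), (191.34579467773438, 140.5221710205078), 14.96940803527832) (np.float64(279.2367285030918), np.float64(116.9255629448139))
    [0.489 0.188 0.013]
```

View pics/w3.png

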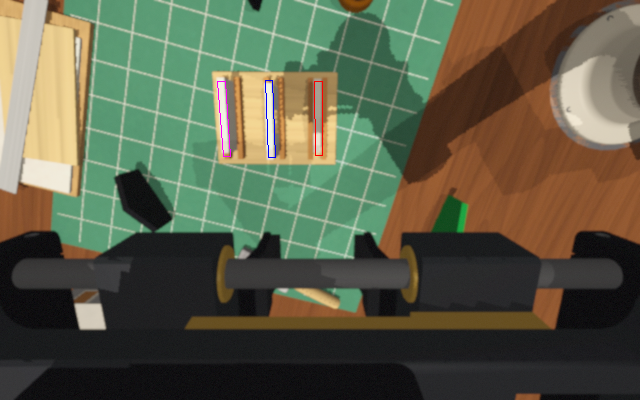

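The overlay fits all three panels. The gable's top is at (316,114), or world (0.440, 0.180), with its yaw matching the tool. Descend, check, then close.

>>> servo_tool:
  deltas:
    - {"tx":36,"ty":0,"tz":0,"ax":0,"ay":0,"az":0,"claw":40}
    - {"tx":72,"ty":0,"tz":10,"ax":0,"ay":0,"az":0,"claw":40}
    - {"tx":72,"ty":0,"tz":45,"ax":0,"ay":0,"az":0,"claw":40}
    - {"tx":72,"ty":0,"tz":80,"ax":0,"ay":0,"az":0,"claw":40}
    - {"tx":72,"ty":0,"tz":115,"ax":0,"ay":0,"az":0,"claw":40}
    - {"tx":72,"ty":0,"tz":150,"ax":0,"ay":0,"az":0,"claw":40}
    - {"tx":72,"ty":0,"tz":180,"ax":0,"ay":0,"az":0,"claw":40}
    - {"tx":72,"ty":0,"tz":210,"ax":0,"ay":0,"az":0,"claw":40}
    - {"tx":72,"ty":0,"tz":240,"ax":0,"ay":0,"az":0,"claw":40}
    - {"tx":72,"ty":0,"tz":265,"ax":0,"ay":0,"az":0,"claw":40}
    - {"tx":72,"ty":0,"tz":285,"ax":0,"ay":0,"az":0,"claw":40}
    - {"tx":72,"ty":0,"tz":295,"ax":0,"ay":0,"az":0,"claw":40}

```text
time_s: 5.48
tcp_pos: [0.4386, 0.1799, 0.0331]
ee_rot: [[0.259, -0.966, -0.004], [-0.966, -0.259, -0.003], [0.002, 0.004, -1.0]]
wrist_force: [-0.1, 0.8, 0.6]
gripper_width: 0.461
gripper_force: 0.0
```

>>> servo_tool:
  deltas:
    - {"tx":0,"ty":0,"tz":0,"ax":0,"ay":0,"az":0,"claw":40}
    - {"tx":0,"ty":0,"tz":0,"ax":0,"ay":0,"az":0,"claw":30}
    - {"tx":0,"ty":0,"tz":0,"ax":0,"ay":0,"az":0,"claw":22}
    - {"tx":0,"ty":0,"tz":0,"ax":0,"ay":0,"az":0,"claw":18}
    - {"tx":0,"ty":0,"tz":0,"ax":0,"ay":0,"az":0,"claw":15}
    - {"tx":0,"ty":0,"tz":0,"ax":0,"ay":0,"az":0,"claw":13}
    - {"tx":0,"ty":0,"tz":0,"ax":0,"ay":0,"az":0,"claw":11}
    - {"tx":0,"ty":0,"tz":0,"ax":0,"ay":0,"az":0,"claw":9}
    - {"tx":0,"ty":0,"tz":0,"ax":0,"ay":0,"az":0,"claw":5}
    - {"tx":0,"ty":0,"tz":0,"ax":0,"ay":0,"az":0,"claw":0}
    - {"tx":0,"ty":0,"tz":0,"ax":0,"ay":0,"az":0,"claw":0}
    - {"tx":0,"ty":0,"tz":0,"ax":0,"ay":0,"az":0,"claw":0}

```text
time_s: 6.48
tcp_pos: [0.44, 0.1812, 0.0359]
ee_rot: [[0.26, -0.966, 0.0], [-0.966, -0.26, 0.0], [0.0, -0.0, -1.0]]
wrist_force: [-0.4, -0.0, 3.4]
gripper_width: 0.113
gripper_force: 30.0
```

Gripped: 9.8 mm wide at 30 N. Lift straight up.

>>> servo_tool:
  deltas:
    - {"tx":0,"ty":0,"tz":-5,"ax":0,"ay":0,"az":0,"claw":0}
    - {"tx":0,"ty":0,"tz":-12,"ax":0,"ay":0,"az":0,"claw":0}
    - {"tx":0,"ty":0,"tz":-22,"ax":0,"ay":0,"az":0,"claw":0}
    - {"tx":0,"ty":0,"tz":-35,"ax":0,"ay":0,"az":0,"claw":0}
    - {"tx":0,"ty":0,"tz":-50,"ax":0,"ay":0,"az":0,"claw":0}
    - {"tx":0,"ty":0,"tz":-68,"ax":0,"ay":0,"az":0,"claw":0}
    - {"tx":0,"ty":0,"tz":-88,"ax":0,"ay":0,"az":0,"claw":0}
    - {"tx":0,"ty":0,"tz":-108,"ax":0,"ay":0,"az":0,"claw":0}
    - {"tx":0,"ty":0,"tz":-128,"ax":0,"ay":0,"az":0,"claw":0}
    - {"tx":0,"ty":0,"tz":-145,"ax":0,"ay":0,"az":0,"claw":0}
    - {"tx":0,"ty":0,"tz":-155,"ax":0,"ay":0,"az":0,"claw":0}
    - {"tx":0,"ty":0,"tz":-160,"ax":0,"ay":0,"az":0,"claw":0}

```text
time_s: 7.48
tcp_pos: [0.4405, 0.1816, 0.1978]
ee_rot: [[0.26, -0.966, 0.003], [-0.966, -0.26, 0.002], [-0.001, -0.003, -1.0]]
wrist_force: [1.1, 0.9, 0.1]
gripper_width: 0.115
gripper_force: 30.0
```

```bash
python3 - <<'E'
from h import *
import cv2
s=sense();print(s["tcp_pos"],s["ee_rot"].round(3).tolist(),s["gripper_width"],s["gripper_force"])
im,c,T=wcam()
for l in("gable",):
    for q in trace(l,"wrist")[:2]:
        v,u=np.nonzero(q["mask"]);print(q["confidence"],u.min(),u.max(),v.min(),v.max())
b=capture("side")
# where gable is expected: grasp point projected
gp=s["tcp_pos"]+np.array([0,0,.019]);u,v=map(int,proj("side",gp));print(u,v)
cr=np.ascontiguousarray(b[max(0,v-60):v+60,max(0,u-80):u+80])
cv2.imwrite("pics/lift.png",np.hstack([cv2.resize(cr,(400,300),interpolation=cv2.INTER_CUBIC),cv2.resize(im,(400,300))]))
E
```

```text
[0.44053582 0.18156379 0.19784561] [[0.26, -0.966, 0.003], [-0.966, -0.26, 0.002], [-0.001, -0.003, -1.0]] 0.11511991336955456 29.999907149467617
0.81 471 512 289 328
0.58 307 327 144 316
275 169
```

View pics/lift.png

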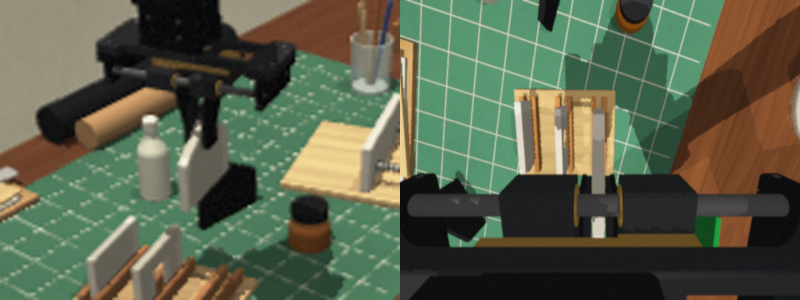

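The gable hangs upright in the fingers and the wrist view shows its +x end at row 144 (full resolution), so it is gripped within about 1 mm of centre. Carry to a standoff in front of the fence.

>>> servo_tool:
  deltas:
    - {"tx":15,"ty":0,"tz":0,"ax":0,"ay":0,"az":0.06,"claw":0}
    - {"tx":40,"ty":0,"tz":0,"ax":0,"ay":0,"az":0.17,"claw":0}
    - {"tx":70,"ty":0,"tz":0,"ax":0,"ay":0,"az":0.29,"claw":0}
    - {"tx":102,"ty":0,"tz":0,"ax":0,"ay":0,"az":0.41,"claw":0}
    - {"tx":134,"ty":0,"tz":0,"ax":0,"ay":0,"az":0.53,"claw":0}
    - {"tx":166,"ty":0,"tz":0,"ax":0,"ay":0,"az":0.65,"claw":0}
    - {"tx":198,"ty":0,"tz":0,"ax":0,"ay":0,"az":0.77,"claw":0}
    - {"tx":230,"ty":0,"tz":0,"ax":0,"ay":0,"az":0.89,"claw":0}
    - {"tx":262,"ty":0,"tz":0,"ax":0,"ay":0,"az":1.01,"claw":0}
    - {"tx":294,"ty":0,"tz":0,"ax":0,"ay":0,"az":1.13,"claw":0}
    - {"tx":326,"ty":-1,"tz":0,"ax":0,"ay":0,"az":1.25,"claw":0}
    - {"tx":355,"ty":-1,"tz":0,"ax":0,"ay":0,"az":1.37,"claw":0}

```text
time_s: 8.63
tcp_pos: [0.5327, -0.1631, 0.1941]
ee_rot: [[-0.897, -0.441, -0.003], [-0.441, 0.897, 0.0], [0.002, 0.001, -1.0]]
wrist_force: [1.4, -0.4, -1.2]
gripper_width: 0.115
gripper_force: 30.0
```

```bash
cat > d.py <<'E'
import sys
from h import *
s=sense();R=np.array(s["ee_rot"]);p=np.array(s["tcp_pos"]);t=np.array(list(map(float,sys.argv[1:4])));yaw=float(sys.argv[4])
d=R.T@(t-p)*1000;cy=np.degrees(np.arctan2(R[1,1],R[0,1]));print(s["time_s"],p.round(4),"yaw",cy,"delta",d.round(1),"az",-np.radians(yaw-cy),R[:,2].round(4),s["wrist_force"])
E
python3 d.py .5425 -.194 .196 107.6
```

```text
8.6333 [ 0.5327 -0.1631  0.1941] yaw 116.19604884672286 delta [  4.8 -32.   -2. ] az 0.1500293550375754 [-2.8e-03  3.0e-04 -1.0e+00] [ 1.36020663 -0.39421696 -1.15665167]
```

>>> servo_tool:
  deltas:
    - {"tx":2,"ty":-12,"tz":0,"ax":0,"ay":0,"az":0.08,"claw":0}
    - {"tx":5,"ty":-25,"tz":0,"ax":0,"ay":0,"az":0.155,"claw":0}
    - {"tx":5,"ty":-32,"tz":0,"ax":0,"ay":0,"az":0.155,"claw":0}
    - {"tx":5,"ty":-32,"tz":0,"ax":0,"ay":0,"az":0.155,"claw":0}
    - {"tx":5,"ty":-32,"tz":0,"ax":0,"ay":0,"az":0.155,"claw":0}

```text
time_s: 9.05
tcp_pos: [0.5426, -0.192, 0.1947]
ee_rot: [[-0.952, -0.305, -0.002], [-0.305, 0.952, 0.0], [0.002, 0.001, -1.0]]
wrist_force: [-1.3, -0.3, -1.3]
gripper_width: 0.11
gripper_force: 30.0
```

```bash
python3 d.py .5425 -.194 .196 107.6; python3 - <<'E'
from h import *
im,c,T=wcam();cv2.imwrite("pics/w4.png",im)
Ti=np.linalg.inv(T)
s=sense();M=np.eye(4);M[:3,:3]=s["ee_rot"];M[:3,3]=s["tcp_pos"];H=np.array(c["hand_eye"])
for l,z in(("fence",.081),):
  for q in trace(l,"wrist")[:1]:
    v,u=np.nonzero(q["mask"]);P=wray(c,T,np.c_[u,v],z);r=cv2.minAreaRect((P[:,:2]*1000).astype(np.float32));print("world",r,(u.min(),u.max(),v.min(),v.max()))
    L=((P-M[:3,3])@M[:3,:3])[:,:2].astype(np.float32)*1000;print("tool",cv2.minAreaRect(L),cv2.boxPoints(cv2.minAreaRect(L)).round(1).tolist())
for q in trace("gable","wrist")[:3]:
    v,u=np.nonzero(q["mask"]);print("gable",q["confidence"],u.min(),u.max(),v.min(),v.max())
capture("top")
m=trace("fence","top")[0]["mask"];v,u=np.nonzero(m);C=calibration("top");print("top n",len(u))
P=np.array([ray("top",a,b,.081)[:2] for a,b in list(zip(u,v))[::3]],np.float32)*1000;print(cv2.minAreaRect(P))
E
```

```text
9.05 [ 0.5426 -0.192   0.1947] yaw 107.75851442343703 delta [ 0.7 -1.9 -1.3] az 0.002766598600876821 [-1.8e-03  5.0e-04 -1.0e+00] [-1.27961759 -0.29510019 -1.26145408]
world ((462.2160949707031, -222.08273315429688), (16.731645584106445, 180.78916931152344), 17.778427124023438) (np.int64(214), np.int64(410), np.int64(92), np.int64(111))
tool ((85.7249755859375, -4.501914978027344), (16.73163604736328, 180.78912353515625), 0.003965592943131924) [[77.4000015258789, 85.9000015258789], [77.4000015258789, -94.9000015258789], [94.0999984741211, -94.9000015258789], [94.0999984741211, 85.9000015258789]]
gable 0.9 305 328 144 316
gable 0.67 422 500 219 257
gable 0.57 100 139 0 73
top n 387
((458.11126708984375, -216.6058349609375), (15.41901683807373, 181.29132080078125), 17.82393455505371)
```

View pics/w4.png

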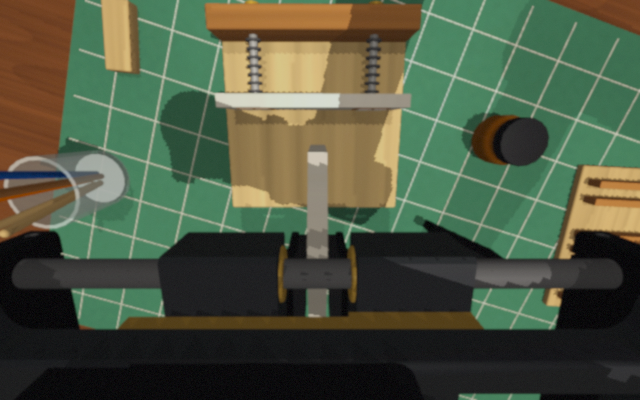

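The panel is square to the fence and its end is at (317,146). The fence face is at (313,106) with its ends at 216 and 410, about 30 mm ahead and midway within a few mm. Lower.

>>> servo_tool:
  deltas:
    - {"tx":0,"ty":-2,"tz":15,"ax":0,"ay":0,"az":0,"claw":0}
    - {"tx":0,"ty":-2,"tz":35,"ax":0,"ay":0,"az":0,"claw":0}
    - {"tx":0,"ty":-2,"tz":60,"ax":0,"ay":0,"az":0,"claw":0}
    - {"tx":0,"ty":-2,"tz":85,"ax":0,"ay":0,"az":0,"claw":0}
    - {"tx":0,"ty":-2,"tz":108,"ax":0,"ay":0,"az":0,"claw":0}
    - {"tx":0,"ty":-2,"tz":125,"ax":0,"ay":0,"az":0,"claw":0}
    - {"tx":0,"ty":-2,"tz":137,"ax":0,"ay":0,"az":0,"claw":0}
    - {"tx":0,"ty":-2,"tz":144,"ax":0,"ay":0,"az":0,"claw":0}
    - {"tx":0,"ty":-2,"tz":147,"ax":0,"ay":0,"az":0,"claw":0}
    - {"tx":0,"ty":-2,"tz":147,"ax":0,"ay":0,"az":0,"claw":0}
    - {"tx":0,"ty":-2,"tz":147,"ax":0,"ay":0,"az":0,"claw":0}

```text
time_s: 10.22
tcp_pos: [0.5443, -0.1941, 0.0495]
ee_rot: [[-0.953, -0.305, 0.002], [-0.305, 0.953, -0.0], [-0.001, -0.001, -1.0]]
wrist_force: [0.6, 0.6, -0.1]
gripper_width: 0.112
gripper_force: 30.0
```

```bash
cat > m.py <<'E'
from h import *
s=sense();im,c,T=wcam();cv2.imwrite("pics/w5.png",im)
print(s["time_s"],s["tcp_pos"],s["wrist_force"],s["ee_rot"].round(4).tolist())
M=np.eye(4);M[:3,:3]=s["ee_rot"];M[:3,3]=s["tcp_pos"]
q=trace("fence","wrist")[0]
v,u=np.nonzero(q["mask"]);P=wray(c,T,np.c_[u,v],.081)
L=((P-M[:3,3])@M[:3,:3])[:,:2].astype(np.float32)*1000;print("tool",cv2.minAreaRect(L),(u.min(),u.max(),v.min(),v.max()))
for q in trace("gable","wrist")[:1]:
    v,u=np.nonzero(q["mask"]);k=v<v.min()+15;print("gable",u.min(),u.max(),v.min(),v.max(),u[k].mean())
    P=wray(c,T,np.c_[u[k],v[k]],s["tcp_pos"][2]+.029);L=((P-M[:3,3])@M[:3,:3])*1000;print(L[:,1].mean(),L[:,1].min(),L[:,1].max())
E
python3 m.py
```

```text
10.2167 [ 0.5443391  -0.19414818  0.0495242 ] [ 0.61174016  0.58469708 -0.07453896] [[-0.9525, -0.3045, 0.0016], [-0.3045, 0.9525, -0.0004], [-0.0014, -0.0009, -1.0]]
tool ((85.99807739257812, -1.083587646484375), (17.136375427246094, 179.93849182128906), 0.22042061388492584) (np.int64(125), np.int64(503), np.int64(64), np.int64(102))
gable 307 327 144 315 316.8212927756654
0.19210934082645711 -4.366106467788026 4.93563054393985
```

Aligned within about 1 mm. Lower 6 mm and approach to just before contact, then press in small steps.

>>> servo_tool:
  deltas:
    - {"tx":0,"ty":-1,"tz":3,"ax":0,"ay":0,"az":0,"claw":0}
    - {"tx":0,"ty":-1,"tz":6,"ax":0,"ay":0,"az":0,"claw":0}
    - {"tx":5,"ty":-1,"tz":6,"ax":0,"ay":0,"az":0,"claw":0}
    - {"tx":10,"ty":-1,"tz":6,"ax":0,"ay":0,"az":0,"claw":0}
    - {"tx":15,"ty":-1,"tz":6,"ax":0,"ay":0,"az":0,"claw":0}
    - {"tx":20,"ty":-1,"tz":6,"ax":0,"ay":0,"az":0,"claw":0}
    - {"tx":24,"ty":-1,"tz":6,"ax":0,"ay":0,"az":0,"claw":0}
    - {"tx":28,"ty":-1,"tz":6,"ax":0,"ay":0,"az":0,"claw":0}
    - {"tx":31,"ty":-1,"tz":6,"ax":0,"ay":0,"az":0,"claw":0}
    - {"tx":34,"ty":-1,"tz":6,"ax":0,"ay":0,"az":0,"claw":0}
    - {"tx":34,"ty":-1,"tz":6,"ax":0,"ay":0,"az":0,"claw":0}
    - {"tx":34,"ty":-1,"tz":6,"ax":0,"ay":0,"az":0,"claw":0}

```text
time_s: 11.37
tcp_pos: [0.5124, -0.2053, 0.0429]
ee_rot: [[-0.953, -0.304, 0.002], [-0.304, 0.953, -0.0], [-0.002, -0.001, -1.0]]
wrist_force: [1.6, 2.1, -1.5]
gripper_width: 0.113
gripper_force: 30.0
```

```bash
python3 m.py; python3 -c "
from h import *
f=sense()['wrist_force'];print(f@np.array([.953,.304,0]))"
```

```text
11.3667 [ 0.51238492 -0.2053413   0.04293452] [ 1.6085676   2.13502251 -1.54874281] [[-0.9527, -0.304, 0.0019], [-0.304, 0.9527, -0.0], [-0.0018, -0.0006, -1.0]]
tool ((59.777244567871094, -0.41461944580078125), (179.83731079101562, 13.219484329223633), 89.98278045654297) (np.int64(129), np.int64(503), np.int64(125), np.int64(153))
gable 306 327 153 316 316.49134948096884
0.02202674419561512 -4.917954313048768 4.970389899518707
2.3539380879268634
```

Contact made: the fence has stopped approaching at about 7 mm short of my advance, roughly 2.5–3.5 N. Press further.

>>> servo_tool:
  deltas:
    - {"tx":2,"ty":0,"tz":0,"ax":0,"ay":0,"az":0,"claw":0}
    - {"tx":4,"ty":0,"tz":0,"ax":0,"ay":0,"az":0,"claw":0}
    - {"tx":6,"ty":0,"tz":0,"ax":0,"ay":0,"az":0,"claw":0}
    - {"tx":6,"ty":0,"tz":0,"ax":0,"ay":0,"az":0,"claw":0}
    - {"tx":6,"ty":0,"tz":0,"ax":0,"ay":0,"az":0,"claw":0}

```text
time_s: 11.93
tcp_pos: [0.5069, -0.2072, 0.043]
ee_rot: [[-0.953, -0.304, 0.003], [-0.304, 0.953, -0.0], [-0.002, -0.001, -1.0]]
wrist_force: [5.6, 3.8, 0.2]
gripper_width: 0.11
gripper_force: 30.0
```

```bash
cat >> m.py <<'E'
f=[]
for i in range(8): capture("wrist");s=sense();f.append(s["wrist_force"]@np.array([.953,.304,0]))
print("push",np.mean(f),np.round(f,1),s["tcp_pos"])
E
python3 m.py
```

```text
11.9333 [ 0.50690885 -0.20720703  0.04301153] [5.64640411 3.82678045 0.17719008] [[-0.9527, -0.304, 0.0026], [-0.304, 0.9527, -0.0001], [-0.0025, -0.0009, -1.0]]
tool ((59.30228805541992, -0.1794586181640625), (179.63255310058594, 13.242055892944336), 89.98487091064453) (np.int64(129), np.int64(504), np.int64(126), np.int64(154))
gable 306 329 154 315 317.0
0.28556969641370167 -3.8792912175200454 4.452809658523079
push 5.081112413433239 [5.2 5.  5.3 5.  5.2 4.9 4.9 5.2] [ 0.50699203 -0.20716725  0.04300194]
```

The push is 5.1 N and the fence is moving with the panel without slip. Another 6 mm gives about 8 N, then I hold for three seconds and more.

>>> servo_tool:
  deltas:
    - {"tx":2,"ty":0,"tz":0,"ax":0,"ay":0,"az":0,"claw":0}
    - {"tx":4,"ty":0,"tz":0,"ax":0,"ay":0,"az":0,"claw":0}
    - {"tx":6,"ty":0,"tz":0,"ax":0,"ay":0,"az":0,"claw":0}
    - {"tx":6,"ty":0,"tz":0,"ax":0,"ay":0,"az":0,"claw":0}
    - {"tx":6,"ty":0,"tz":0,"ax":0,"ay":0,"az":0,"claw":0}

```text
time_s: 12.9
tcp_pos: [0.5026, -0.2087, 0.0433]
ee_rot: [[-0.953, -0.304, 0.006], [-0.304, 0.953, 0.0], [-0.005, -0.002, -1.0]]
wrist_force: [6.3, 4.7, -0.6]
gripper_width: 0.118
gripper_force: 30.0
```

```bash
python3 m.py; python3 - <<'E'
from h import *
im=capture("wrist");b=capture("side");cr=b[110:215,280:420]
cv2.imwrite("pics/press.png",np.hstack([cv2.resize(cr,(400,300),interpolation=cv2.INTER_CUBIC),cv2.resize(im[30:230,180:450],(400,300))]))
E
```

```text
12.9 [ 0.5026162  -0.20873212  0.04326854] [ 6.28420871  4.74036547 -0.6051654 ] [[-0.9527, -0.3039, 0.0056], [-0.3039, 0.9527, 0.0001], [-0.0054, -0.0017, -1.0]]
tool ((59.28832244873047, 0.0892181396484375), (180.09230041503906, 14.194209098815918), 89.98445892333984) (np.int64(129), np.int64(504), np.int64(125), np.int64(155))
gable 306 328 154 316 317.5
0.5444349327530474 -4.916557621502483 6.010482237330018
push 7.741285243946836 [7.4 8.  7.7 8.  7.6 7.6 8.3 7.3] [ 0.50268484 -0.20869155  0.04323682]
```

View pics/press.png

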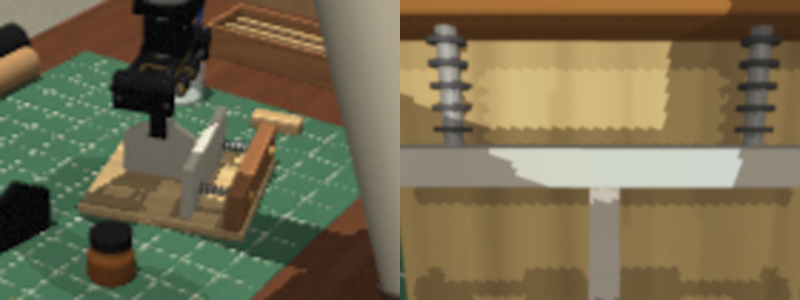

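The gable's end is flat on the fence, midway, its lower edge just over the board, at 7.7 N. Hold.

>>> servo_tool:
  deltas:
    - {"tx":0,"ty":0,"tz":0,"ax":0,"ay":0,"az":0,"claw":0}
    - {"tx":0,"ty":0,"tz":0,"ax":0,"ay":0,"az":0,"claw":0}
    - {"tx":0,"ty":0,"tz":0,"ax":0,"ay":0,"az":0,"claw":0}
    - {"tx":0,"ty":0,"tz":0,"ax":0,"ay":0,"az":0,"claw":0}
    - {"tx":0,"ty":0,"tz":0,"ax":0,"ay":0,"az":0,"claw":0}
    - {"tx":0,"ty":0,"tz":0,"ax":0,"ay":0,"az":0,"claw":0}
    - {"tx":0,"ty":0,"tz":0,"ax":0,"ay":0,"az":0,"claw":0}
    - {"tx":0,"ty":0,"tz":0,"ax":0,"ay":0,"az":0,"claw":0}
    - {"tx":0,"ty":0,"tz":0,"ax":0,"ay":0,"az":0,"claw":0}
    - {"tx":0,"ty":0,"tz":0,"ax":0,"ay":0,"az":0,"claw":0}
    - {"tx":0,"ty":0,"tz":0,"ax":0,"ay":0,"az":0,"claw":0}
    - {"tx":0,"ty":0,"tz":0,"ax":0,"ay":0,"az":0,"claw":0}

```text
time_s: 14.55
tcp_pos: [0.5027, -0.2087, 0.0432]
ee_rot: [[-0.953, -0.304, 0.006], [-0.304, 0.953, 0.0], [-0.005, -0.002, -1.0]]
wrist_force: [5.8, 3.7, -1.2]
gripper_width: 0.114
gripper_force: 30.0
```

>>> servo_tool:
  deltas:
    - {"tx":0,"ty":0,"tz":0,"ax":0,"ay":0,"az":0,"claw":0}
    - {"tx":0,"ty":0,"tz":0,"ax":0,"ay":0,"az":0,"claw":0}
    - {"tx":0,"ty":0,"tz":0,"ax":0,"ay":0,"az":0,"claw":0}
    - {"tx":0,"ty":0,"tz":0,"ax":0,"ay":0,"az":0,"claw":0}
    - {"tx":0,"ty":0,"tz":0,"ax":0,"ay":0,"az":0,"claw":0}
    - {"tx":0,"ty":0,"tz":0,"ax":0,"ay":0,"az":0,"claw":0}
    - {"tx":0,"ty":0,"tz":0,"ax":0,"ay":0,"az":0,"claw":0}
    - {"tx":0,"ty":0,"tz":0,"ax":0,"ay":0,"az":0,"claw":0}
    - {"tx":0,"ty":0,"tz":0,"ax":0,"ay":0,"az":0,"claw":0}
    - {"tx":0,"ty":0,"tz":0,"ax":0,"ay":0,"az":0,"claw":0}
    - {"tx":0,"ty":0,"tz":0,"ax":0,"ay":0,"az":0,"claw":0}
    - {"tx":0,"ty":0,"tz":0,"ax":0,"ay":0,"az":0,"claw":0}

```text
time_s: 15.55
tcp_pos: [0.5027, -0.2087, 0.0432]
ee_rot: [[-0.953, -0.304, 0.005], [-0.304, 0.953, 0.0], [-0.005, -0.002, -1.0]]
wrist_force: [6.6, 4.0, -1.6]
gripper_width: 0.112
gripper_force: 30.0
```

>>> servo_tool:
  deltas:
    - {"tx":0,"ty":0,"tz":0,"ax":0,"ay":0,"az":0,"claw":0}
    - {"tx":0,"ty":0,"tz":0,"ax":0,"ay":0,"az":0,"claw":0}
    - {"tx":0,"ty":0,"tz":0,"ax":0,"ay":0,"az":0,"claw":0}
    - {"tx":0,"ty":0,"tz":0,"ax":0,"ay":0,"az":0,"claw":0}
    - {"tx":0,"ty":0,"tz":0,"ax":0,"ay":0,"az":0,"claw":0}
    - {"tx":0,"ty":0,"tz":0,"ax":0,"ay":0,"az":0,"claw":0}
    - {"tx":0,"ty":0,"tz":0,"ax":0,"ay":0,"az":0,"claw":0}
    - {"tx":0,"ty":0,"tz":0,"ax":0,"ay":0,"az":0,"claw":0}
    - {"tx":0,"ty":0,"tz":0,"ax":0,"ay":0,"az":0,"claw":0}
    - {"tx":0,"ty":0,"tz":0,"ax":0,"ay":0,"az":0,"claw":0}
    - {"tx":0,"ty":0,"tz":0,"ax":0,"ay":0,"az":0,"claw":0}
    - {"tx":0,"ty":0,"tz":0,"ax":0,"ay":0,"az":0,"claw":0}

```text
time_s: 16.55
tcp_pos: [0.5027, -0.2087, 0.0433]
ee_rot: [[-0.953, -0.304, 0.006], [-0.304, 0.953, 0.0], [-0.005, -0.002, -1.0]]
wrist_force: [6.7, 4.6, -0.6]
gripper_width: 0.116
gripper_force: 30.0
```

```bash
python3 m.py && python3 -c "
from station import *
print(finish_job())"
```

```text
16.55 [ 0.50269643 -0.20867334  0.04325629] [ 6.69601486  4.60787056 -0.56295953] [[-0.9526, -0.3041, 0.0055], [-0.3041, 0.9527, 0.0], [-0.0053, -0.0016, -1.0]]
tool ((59.636199951171875, -0.01677703857421875), (13.629780769348145, 179.70953369140625), 0.19478322565555573) (np.int64(129), np.int64(504), np.int64(125), np.int64(154))
gable 482 502 320 328 490.22131147540983
103.59442303825504 98.50295127637625 110.90821727849374
push 7.378677028677981 [7.5 7.  7.4 6.9 7.1 8.1 7.7 7.3] [ 0.50269401 -0.20866869  0.04325532]
the job is handed in; nothing more can be done
None
```

The gable wall is held upright and square against the fence, midway between the windows, at a steady 7.4–7.7 N; it was held for over three seconds and handed in still gripped at 30 N, but the hand-in returned no verdict.

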